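# Slide a board carrier under the leaf spring of its test nest

### The job

Load the circuit board carrier into the test nest: with the fingertips press the ribbed thumb pad at its rear down hard against the sprung floor, so that its nose gets below the lip of the leaf spring, and keep pressing while you slide it forward under the spring until the nose is home against the end stop and the spring sits in the cross groove; then take the fingers away. Do not lift or tip the carrier or touch the circuit board or the spring, and leave the tin, the tape roll and the capacitor where they are.

Things in the scene. Friction and masses are not known exactly. Their poses are not given: they have to be found in the camera images.
- nest: Test nest fixed to the bench: aluminium base plate 276 x 116 mm with a channel 87 mm wide between two black rails (tops 40 mm above the bench). Origin on the bench under the channel's middle line; x points along the channel, the way the carrier is slid, from the open end (x = -120 mm) to the end stop (x = +110 mm), away from the robot, often somewhat to its right; z up.
- nest_stop (a point): Middle of the face of the aluminium end stop (43 mm high, 100 mm wide), 34 mm above the bench. The carrier's nose edge meets this face when it is home. Axes as the nest's.
- nest_lip (a point): Middle of the free edge (lip) of the leaf spring at rest: 36 mm above the bench, 45.5 mm before the end stop. From here the lip slopes down over 13 mm to the spring's round bend, 32 mm before the end stop, whose underside is 30 mm above the bench. Axes as the nest's.
- leaf (a joint): Leaf spring, a steel strip 50 mm wide, clamped on the end stop and reaching back over the channel. Angle it is bent up, rad: 0 at rest, about 0.1 with the carrier under it. At its bend it presses down with 3 N, and 1.5 N more for each mm it is raised. Polished (friction about 0.15).
- floor_plate (a joint): Sprung floor plate of the channel, 80 mm wide, that lifts the carrier and stays level: how far it is pressed down, m, from 0 (its top 34 mm above the bench) to 0.012 (firm stop). It takes about 6 N to start and 0.7 N more per mm, 14 N at the bottom (less the carrier's 2 N). Polished (friction about 0.15).
- carrier: Grey plate 170 x 84 x 10 mm, 0.2 kg, loose on the floor plate, 1.5 mm play each side. Origin at the underside of the nose edge (its front end), midway across; x forward to the nose, plate from 0 to -170 mm. At rest its top is 44 mm above the bench and the nose butts against the spring's lip; pressed down 7 to 11 mm it passes below. The nose starts 50 to 76 mm before the end stop.
- carrier_groove (a point): Middle of the cross groove (12 mm wide, 2 mm deep) in the carrier's top face, at its floor, 32 mm behind the nose edge. The spring's bend sits in it when the carrier is home, and holds the carrier about 8 mm below its raised height. Axes as the carrier's.
- carrier_pad (a point): Middle of the ribbed thumb pad on the carrier's top face, 146 mm behind the nose edge. The pad runs from 134 to 170 mm behind the nose edge, full width. At its front end, 12 mm ahead of this point, a push ledge 70 mm wide stands 8 mm above the pad, its rear face upright for fingertips to push against, its front sloping. Axes as the carrier's.
- board: Circuit board screwed on the carrier, 60 x 70 mm, parts up to 20 mm high; origin on the carrier's top face 82 mm behind the nose edge. Its rear edge is 22 mm ahead of the upright face of the push ledge.
- solder_tin: Round yellow tin, 52 mm across, 21 mm high, to the left of the nest's near end; origin under its middle.
- tape: Roll of black tape, 58 mm across, 19 mm thick, lying flat to the left of the nest's far end; origin under its middle.
- capacitor: Black capacitor can, 40 mm across, 51 mm high, standing to the right of the nest; origin under its middle.

How it is judged:
By the outcome, as a careful person would: the job done as asked, in the order asked, and still so for the second after the job is handed in, with the robot touching nothing.
It also fails if it takes over 35 s, if anything falls off the work surface, if the arm or the gripper's body presses on something with over 40 N, if the wrist force passes 120 N, or if a joint passes its speed limit or range.

### The arm

A 6-joint arm with a two-finger parallel gripper is mounted at the origin on a cart in front of the work surface, level with it; the furniture and walls round the work are solid. World frame = base frame: x ahead of the robot, y to its left, z up, the work surface at z = 0. Lengths are in m, angles in rad, forces in N, time in s.
With the tool pointing down it reaches from about 0.3 to 0.775 m from the base axis. Payload 14.6 kg.
Tool frame: the origin (TCP) lies midway between the tips of the shut fingers; the grasp point (between the pads) lies 19 mm behind it (ctrl.pinch_z is the distance from the TCP to the grasp point, in m); z points along the fingers, y is the line along which they close (so a half turn about z gives the same grasp; the last joint's range is limited). The gripper opens to 94 mm and grips with 3 to 60 N. Pads are 16 mm wide; open, the fingers measure 119 mm over their backs; the gripper's body (75 mm by 177 mm) begins 78 mm behind the grasp point.
Start: joints at [-1.349, 0.3, 1.521, -0, 1.321, -0.067], TCP at [0.157, -0.527, 0.205] pointing down, gripper open.
Joint ranges: [-3.03, 3.03], [-0.79, 2.21], [0.23, 2.52], [-1.04, 4.18], [0, 3.07], [-2.55, 2.55]. Speed limits (rad/s): [2.22, 2.22, 2.57, 3.14, 3.14, 3.14].

### API

Orientations are given as [roll, pitch, yaw] about the fixed x, y, z axes, in that order (R = Rz(yaw) Ry(pitch) Rx(roll)).
In Python, from station import ctrl gives the robot as it stands.
- The arm moves only by the tool jog_arm, never from a script. Its argument "motion" is a list of rows, each a list of 7 numbers: the shift along the tool's x, y, z in m, then the turn, a rotation vector about the tool's x, y, z in rad, then the opening, from -1 (shut) to 1 (fully open). In form: [[tx, ty, tz, rx, ry, rz, gripper], ...]. A call has 1 to 5 rows; each row shifts and turns the commanded pose from where the row before left it, along the tool's axes as they then stand; what a row does not reach is not made up. A row lasts 1/10 s, in which the tool goes at most 50 mm and 8.59 degrees, less where a joint would pass 70% of its speed; a pose out of reach is approached as far as the arm can. A call is refused whole if a number of a shift passes 0.05 or a number of a turn 0.15, either way. A call with a gripper value outside its range is refused whole. The fingers move at their own pace and stop on an object; "squeeze" is the grip in N (left out, the last holds). Time passes only in rows, so rows that do not move let the fingers close. It gives the time, the measured TCP pose, the force, the opening and the grip force at its end, in the units of the state.
- ctrl.get_obs(): the state, without advancing time (a new reading comes with each control period).
- ctrl.camera(name): name is "scene" or "top"; returns the picture (384x512x3 uint8, red, green, blue); there is no depth.
- ctrl.camera_model(name): a dict with "intrinsics" (3x3 intrinsics, pixels), "rvec" (rotation vector, rad) and "tvec" (3), from world to camera coordinates, as OpenCV has them. Camera axes: x right, y down, z forward; pixel columns grow to the right and rows downward; lengths in m; the calibration is good to about 2 mm. A picture is of the moment at which its call begins. camera_model takes no time and is no camera call.
- ctrl.hand_in(): hands the job in; it is judged then, once.
The state is a dict: "time_s": time; "qpos": joint angles; "joint_vel": joint speeds; "tau": joint torques, N m; "ee_pos": TCP position; "eef_rot": TCP orientation; "force": force on the tool from outside, world axes, zero at the start; "moment": the same for the moment, N m; "grip_width": finger opening in m; "grip_force": force on a finger pad.
Only numpy, scipy, OpenCV 4.12 (cv2) and the standard library are available. Lean on these libraries where they do the work, as an engineer would, in place of code of your own. Each camera call takes 0.05 s, during which the arm holds its last target. There are 200 camera calls.

## Working session

There is one attempt and no reset: what is moved stays moved. The work goes in short steps, Python scripts to look and compute and a tool call to move; the robot and the scene stay as the last step left them, time stands still between calls to the robot, and variables do not carry over. Pictures are saved under pics/ and viewed, at most 10 in all, crops included, and the job is handed in when it is done.

Besides the shell and the picture viewer there is one more tool, called after "Emit:" in YAML: its name, and indented under it one key for each argument. jog_arm: Moves the arm, as the interface text tells. Its arguments: {"type":"object","properties":{"motion":{"type":"array"},"squeeze":{"type":"number"}},"required":["motion"]}

```bash
mkdir -p pics; ls; python3 - <<'E'
from station import ctrl
import cv2
for n in("scene","top"):
    m=ctrl.camera_model(n);print(n,m)
    cv2.imwrite(f"pics/{n}0.png",ctrl.camera(n)[:,:,::-1])
print(ctrl.get_obs())
E
```

```text
pics
scene {'intrinsics': array([[443.25775656,   0.        , 254.29001505],
       [  0.        , 443.25775656, 198.641311  ],
       [  0.        ,   0.        ,   1.        ]]), 'rvec': array([ 0.98006671, -2.22257198,  1.30819068]), 'tvec': array([0.45453162, 0.27413483, 0.54174613])}
top {'intrinsics': array([[391.55589361,   0.        , 256.25533199],
       [  0.        , 391.55589361, 188.57441405],
       [  0.        ,   0.        ,   1.        ]]), 'rvec': array([ 2.16888875, -2.12873054,  0.1157086 ]), 'tvec': array([0.02413504, 0.59109627, 0.83364717])}
{'time_s': 0.1, 'qpos': array([-1.34861663e+00,  3.00426497e-01,  1.52150870e+00, -1.71816690e-05,
        1.32070123e+00, -6.66273610e-02]), 'joint_vel': array([-0.00062966, -0.00217603, -0.00203539,  0.00061201,  0.00039704,
        0.00213159]), 'tau': array([ 3.32230527e-03, -5.32639790e+01, -3.53281832e+01,  7.09921564e-02,
        2.34986236e-02, -7.03351498e-05]), 'ee_pos': array([ 0.15657195, -0.52700036,  0.20494142]), 'eef_rot': array([-3.14055010e+00, -5.28860262e-05,  2.88811293e-01]), 'force': array([-0.54189453, -0.11916748,  1.17243177]), 'moment': array([0.0250156 , 0.06151005, 0.01837282]), 'grip_force': 0.0, 'grip_width': 0.09412171370241308}
```

View pics/scene0.png

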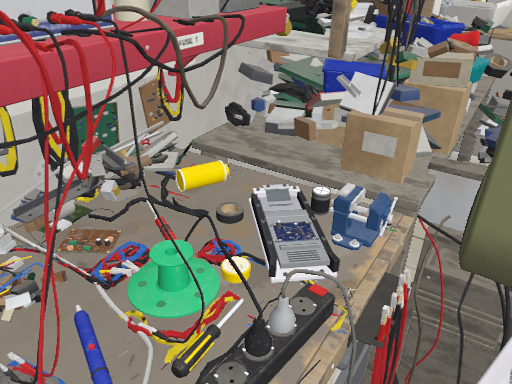

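View pics/top0.png

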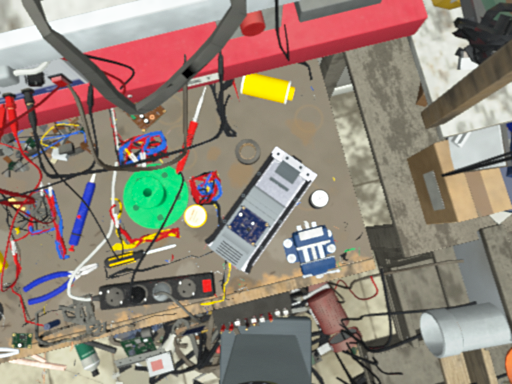

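Nest: in the scene image about (290,230), in the top image from (228,255) to (295,160). I'll enlarge both.

```bash
python3 - <<'E'
import cv2
a=cv2.imread("pics/scene0.png")[175:285,235:350];b=cv2.imread("pics/top0.png")[140:280,195:335]
cv2.imwrite("pics/sc.png",cv2.resize(a,None,fx=5.2,fy=5.2,interpolation=cv2.INTER_CUBIC))
cv2.imwrite("pics/tc.png",cv2.resize(b,None,fx=4.2,fy=4.2,interpolation=cv2.INTER_CUBIC))
E
```

```text
(no output)
```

View pics/sc.png

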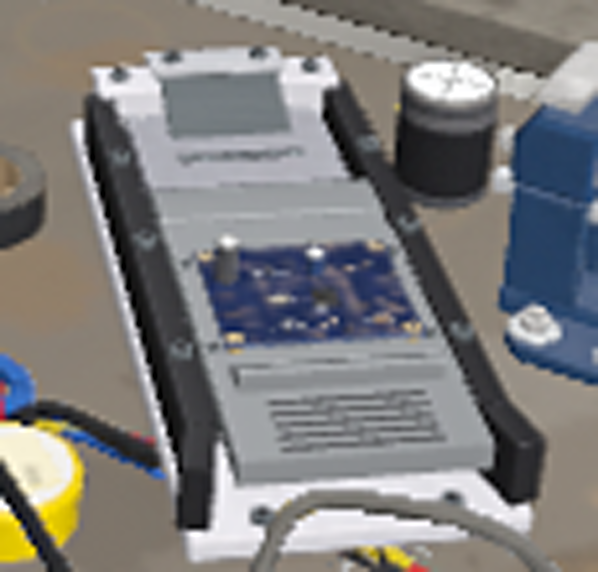

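View pics/tc.png

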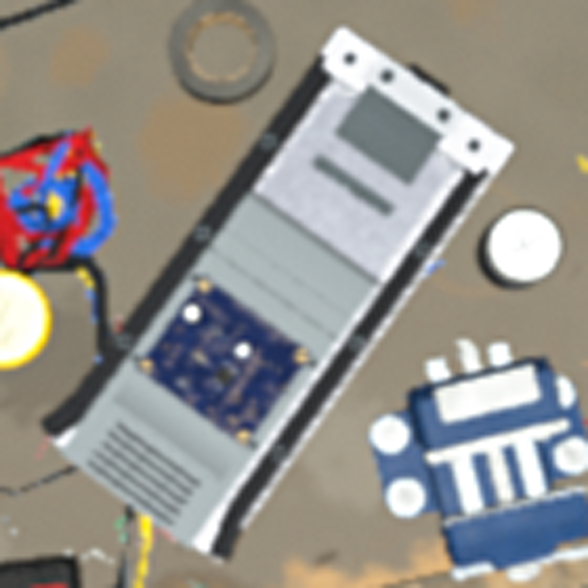

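The scene crop shows the nose edge from (157,187) to (374,180), the rear edge from (237,462) to (494,443) and the board screws. The same features appear in the top crop, so I'll triangulate them.

```bash
cat > h.py <<'E'
from station import ctrl
import cv2,numpy as np
M={n:ctrl.camera_model(n) for n in("scene","top")}
def sc(p):return np.array([235,175])+(np.array(p)+.5)/5.2-.5
def tp(p):return np.array([195,140])+(np.array(p)+.5)/4.2-.5
def P(n):
    m=M[n];return m["intrinsics"]@np.c_[cv2.Rodrigues(m["rvec"])[0],m["tvec"]]
def tri(a,b):
    X=cv2.triangulatePoints(P("scene"),P("top"),np.array(a,float),np.array(b,float))[:,0];return X[:3]/X[3]
def proj(n,X):
    m=M[n];return cv2.projectPoints(np.array(X,float).reshape(-1,3),m["rvec"],m["tvec"],m["intrinsics"],None)[0][:,0]
E
python3 - <<'E'
from h import *
from scipy.optimize import least_squares
pts=dict(noseL=((157,187),(255,192)),noseR=((374,180),(381,281)),rearL=((237,462),(73,445)),rearR=((494,443),(205,545)),
 bFL=((205,258),(200,278)),bFR=((373,246),(303,357)),bRL=((235,340),(146,365)),bRR=((412,328),(243,437)),
 stopL=((93,70),(342,27)),stopR=((333,60),(513,148)))
for k,(a,b) in pts.items(): print(k,tri(sc(a),tp(b)).round(4))
# carrier fit: nose x,y,yaw,ztop, board inset
loc=dict(noseL=(0,.042),noseR=(0,-.042),rearL=(-.17,.042),rearR=(-.17,-.042))
def X(p,k):
    c,s=np.cos(p[2]),np.sin(p[2])
    if k in loc: l=loc[k];z=p[3]
    else:
        l=(-.082+(.03-p[4])*(1 if k[1]=='F' else -1),(.035-p[4])*(1 if k[2]=='L' else -1));z=p[3]+.004
    return [p[0]+c*l[0]-s*l[1],p[1]+s*l[0]+c*l[1],z]
ks=[k for k in pts if 'stop' not in k]
f=lambda p:np.concatenate([np.r_[proj("scene",X(p,k))[0]-sc(pts[k][0]),proj("top",X(p,k))[0]-tp(pts[k][1])] for k in ks])
r=least_squares(f,[.6,-.1,-.6,.044,.004],loss="soft_l1");print(r.x.round(4));print(f(r.x).reshape(-1,4).round(1))
E
```

```text
noseL [0.5965 0.037  0.0452]
noseR [ 0.5493 -0.0309  0.0432]
rearL [0.4639 0.1297 0.0402]
rearR [0.4149 0.0602 0.0407]
bFL [0.5484 0.063  0.0483]
bFR [0.5111 0.0109 0.049 ]
bRL [0.5044 0.0911 0.0485]
bRR [0.4689 0.0405 0.0488]
stopL [ 0.6841 -0.0091  0.0439]
stopR [ 0.6247 -0.0972  0.0413]
[ 0.5755  0.0026 -0.613   0.0439  0.0038]
[[-1.2 -0.1  0.1 -1.2]
 [-1.4 -0.9  1.  -0. ]
 [-0.2  0.5 -2.9  1.2]
 [-0.1  0.7 -3.2  0.7]
 [ 0.1 -0.4  2.1  1.4]
 [ 0.4  0.   0.6 -0.5]
 [-0.4 -0.   0.6  0.1]
 [ 0.1  0.1  0.6  0.1]]
```

```bash
cat >> h.py <<'E'
from scipy.spatial.transform import Rotation as R
def plan(tgt,yaw,n,lift=0):
    o=ctrl.get_obs();p=o["ee_pos"];r=R.from_euler("xyz",o["eef_rot"]);d=(np.array(tgt)-p)/n
    rz=-((yaw-o["eef_rot"][2]))/n
    for i in range(n):
        s=r.inv().apply(d);print(i,s.round(3),round(rz,3),"norm",round(np.linalg.norm(s),3));r=r*R.from_euler("z",rz)
E
python3 - <<'E'
from h import *
plan([.456,.087,.17],2.53,16)
E
```

```text
0 [ 0.029 -0.031  0.002] -0.14 norm 0.043
1 [ 0.033 -0.027  0.002] -0.14 norm 0.043
2 [ 0.036 -0.022  0.002] -0.14 norm 0.043
3 [ 0.039 -0.017  0.002] -0.14 norm 0.043
4 [ 0.041 -0.011  0.002] -0.14 norm 0.043
5 [ 0.042 -0.005  0.002] -0.14 norm 0.043
6 [0.043 0.001 0.002] -0.14 norm 0.043
7 [0.042 0.006 0.002] -0.14 norm 0.043
8 [0.041 0.012 0.002] -0.14 norm 0.043
9 [0.039 0.018 0.002] -0.14 norm 0.043
10 [0.036 0.023 0.002] -0.14 norm 0.043
11 [0.032 0.028 0.002] -0.14 norm 0.043
12 [0.028 0.032 0.002] -0.14 norm 0.043
13 [0.023 0.036 0.002] -0.14 norm 0.043
14 [0.018 0.039 0.002] -0.14 norm 0.043
15 [0.013 0.041 0.002] -0.14 norm 0.043
```

Emit:
jog_arm:
  motion:
    - [0.029,-0.031,0,0,0,-0.14,-0.36]
    - [0.033,-0.027,0,0,0,-0.14,-0.36]
    - [0.036,-0.022,0,0,0,-0.14,-0.36]
    - [0.039,-0.017,0,0,0,-0.14,-0.36]
    - [0.041,-0.011,0,0,0,-0.14,-0.36]

```text
time_s: 0.6
ee_pos: [0.2505, -0.335, 0.2052]
eef_rot: [-3.141, -0.0, 0.994]
force: [0.2, -0.5, -1.0]
grip_width: 0.0574
grip_force: 0.0
```

Emit:
jog_arm:
  motion:
    - [0.042,-0.005,0,0,0,-0.14,-0.36]
    - [0.043,0.001,0,0,0,-0.14,-0.36]
    - [0.042,0.006,0,0,0,-0.14,-0.36]
    - [0.041,0.012,0,0,0,-0.14,-0.36]
    - [0.039,0.018,0,0,0,-0.14,-0.36]

```text
time_s: 1.1
ee_pos: [0.3442, -0.1433, 0.2055]
eef_rot: [3.141, 0.0, 1.694]
force: [1.7, -0.2, -0.0]
grip_width: 0.0298
grip_force: 0.0
```

Emit:
jog_arm:
  motion:
    - [0.036,0.023,0,0,0,-0.14,-0.36]
    - [0.032,0.028,0,0,0,-0.14,-0.36]
    - [0.028,0.032,0,0,0,-0.14,-0.36]
    - [0.023,0.036,0,0,0,-0.14,-0.36]
    - [0.018,0.039,0,0,0,-0.14,-0.36]

```text
time_s: 1.6
ee_pos: [0.4387, 0.0483, 0.2054]
eef_rot: [-3.142, 0.0, 2.395]
force: [0.4, -1.2, 0.3]
grip_width: 0.0302
grip_force: 0.0
```

Emit:
jog_arm:
  motion:
    - [0.013,0.04,0,0,0,-0.137,-0.36]
    - [0,0,0.045,0,0,0,-0.36]
    - [0,0,0.045,0,0,0,-0.36]
    - [0,0,0,0,0,0,-0.36]

```text
time_s: 2.0
ee_pos: [0.4533, 0.0845, 0.1109]
eef_rot: [-3.136, -0.007, 2.526]
force: [-0.5, -0.2, 0.4]
grip_width: 0.0299
grip_force: 0.0
```

```bash
python3 - <<'E'
from h import *
ims=[]
for n,(y,x,h,w) in dict(scene=(175,225,130,130),top=(140,195,140,140)).items():
    i=ctrl.camera(n)[:,:,::-1].copy();cv2.imwrite(f"pics/{n}1.png",i)
    ims.append(cv2.resize(i[y:y+h,x:x+w],(400,400),interpolation=cv2.INTER_CUBIC))
cv2.imwrite("pics/c1.png",np.hstack(ims))
o=ctrl.get_obs();print(o["ee_pos"],o["eef_rot"],o["qpos"])
E
```

```text
[0.45635963 0.0844568  0.11634116] [-3.14113062e+00 -5.81258844e-04  2.52557127e+00] [ 1.04032096e-01  2.10917632e-01  1.85609707e+00  4.08685201e-05
  1.07531960e+00 -8.50762421e-01]
```

View pics/c1.png

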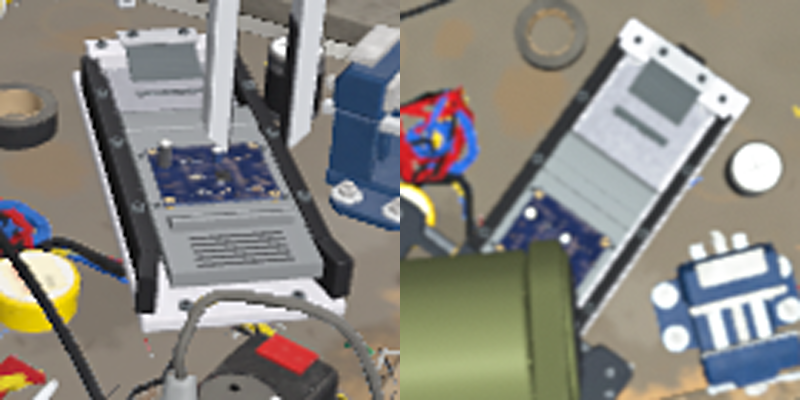

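Left crop: the two fingertips hang at about (218,148) and (300,143). The pad ribs are centred near (247,250), and the ledge foot runs from (172,225) to (293,215). I'll check the camera against the TCP and put the ledge on the z=44 mm plane.

```bash
python3 - <<'E'
from h import *
def onz(n,px,z):
    m=M[n];r=cv2.Rodrigues(m["rvec"])[0];c=-r.T@m["tvec"];d=r.T@np.linalg.inv(m["intrinsics"])@np.r_[px,1];return c+d*(z-c[2])/d[2]
o=ctrl.get_obs();p=o["ee_pos"];rot=R.from_euler("xyz",o["eef_rot"])
print([((proj("scene",p+rot.apply([0,s*.021,0]))[0]-[225,175])*400/130).round(0) for s in(-1,1)])
e=np.array([np.cos(-.612),np.sin(-.612)]);l=np.array([-e[1],e[0]])
bc=np.array([.5082,.0514])
for k,a,z in [("ledge foot L",(235,388),.044),("ledge foot R",(443,374),.044),("rearL",(237,462),.044),("rearR",(494,443),.044),("noseL",(157,187),.044),("noseR",(374,180),.044),
  ("rib1",(268,400),.044),("rib2",(425,390),.044),("rib3",(285,450),.044),("rib4",(445,436),.044),("railL near",(190,437),.04),("railR near",(543,432),.04)]:
    w=onz("scene",sc(a),z);print(k,w.round(4),"rel board centre, nest axes",((w[:2]-bc)@e).round(4),((w[:2]-bc)@l).round(4))
print("tcp",(p[:2]-bc)@e,(p[:2]-bc)@l)
E
```

```text
[array([287., 126.]), array([209., 131.])]
ledge foot L [0.489  0.1058 0.044 ] rel board centre, nest axes -0.047 0.0335
ledge foot R [0.4483 0.0476 0.044 ] rel board centre, nest axes -0.0468 -0.0375
rearL [0.4612 0.1337 0.044 ] rel board centre, nest axes -0.0858 0.0404
rearR [0.4132 0.0647 0.044 ] rel board centre, nest axes -0.0853 -0.0437
noseL [0.5977 0.0354 0.044 ] rel board centre, nest axes 0.0824 0.0384
noseR [ 0.547  -0.0309  0.044 ] rel board centre, nest axes 0.079 -0.0451
rib1 [0.4772 0.1024 0.044 ] rel board centre, nest axes -0.0547 0.0239
rib2 [0.4465 0.0592 0.044 ] rel board centre, nest axes -0.055 -0.0291
rib3 [0.4553 0.1178 0.044 ] rel board centre, nest axes -0.0815 0.024
rib4 [0.4261 0.0737 0.044 ] rel board centre, nest axes -0.08 -0.029
railL near [0.4837 0.1319 0.04  ] rel board centre, nest axes -0.0663 0.0518
railR near [0.4093 0.0435 0.04  ] rel board centre, nest axes -0.0764 -0.0633
tcp -0.06142269302917315 -0.0027255688337612005
```

Emit:
jog_arm:
  motion:
    - [0.002,0,0.025,0,0,0,-0.36]
    - [0,0,0.025,0,0,0,-0.36]
    - [0,0,0.014,0,0,0,-0.36]
    - [0,0,0,0,0,0,-0.36]
    - [0,0,0,0,0,0,-0.36]

```text
time_s: 2.6
ee_pos: [0.4558, 0.0856, 0.0536]
eef_rot: [3.14, 0.002, 2.525]
force: [0.4, -0.4, 0.1]
grip_width: 0.0301
grip_force: 0.0
```

Emit:
jog_arm:
  motion:
    - [0,0,0.004,0,0,0,-0.36]
    - [0,0,0.003,0,0,0,-0.36]
    - [0,0,0.002,0,0,0,-0.36]
    - [0,0,0,0,0,0,-0.36]

```text
time_s: 3.0
ee_pos: [0.455, 0.0857, 0.0428]
eef_rot: [3.141, 0.001, 2.526]
force: [0.8, -0.2, 4.9]
grip_width: 0.0301
grip_force: 2.3
```

Emit:
jog_arm:
  motion:
    - [0,0,0.003,0,0,0,-0.36]
    - [0,0,0.003,0,0,0,-0.36]
    - [0,0,0.002,0,0,0,-0.36]
    - [0,0,0,0,0,0,-0.36]
    - [0,0,0,0,0,0,-0.36]

```text
time_s: 3.5
ee_pos: [0.455, 0.0857, 0.0351]
eef_rot: [3.141, 0.001, 2.526]
force: [-0.7, -1.3, 10.2]
grip_width: 0.03
grip_force: 4.9
```

Emit:
jog_arm:
  motion:
    - [0,0,0.0015,0,0,0,-0.36]
    - [-0.003,0,0,0,0,0,-0.36]
    - [-0.004,0,0,0,0,0,-0.36]
    - [-0.004,0,0,0,0,0,-0.36]
    - [0,0,0,0,0,0,-0.36]

```text
time_s: 4.0
ee_pos: [0.4643, 0.0793, 0.0337]
eef_rot: [3.141, 0.001, 2.526]
force: [-0.5, -0.5, 11.1]
grip_width: 0.0302
grip_force: 5.4
```

Emit:
jog_arm:
  motion:
    - [-0.004,0,0,0,0,0,-0.36]
    - [-0.004,0,0,0,0,0,-0.36]
    - [-0.004,0,0,0,0,0,-0.36]
    - [-0.004,0,0,0,0,0,-0.36]
    - [0,0,0,0,0,0,-0.36]

```text
time_s: 4.5
ee_pos: [0.4773, 0.0701, 0.0337]
eef_rot: [3.141, 0.001, 2.526]
force: [-1.7, 0.0, 10.7]
grip_width: 0.03
grip_force: 5.4
```

```bash
python3 - <<'E'
from h import *
i=ctrl.camera("scene")[:,:,::-1];cv2.imwrite("pics/s2.png",cv2.resize(i[175:285,235:350],None,fx=5.2,fy=5.2,interpolation=cv2.INTER_CUBIC))
o=ctrl.get_obs();e=np.array([np.cos(-.612),np.sin(-.612)]);print(o["ee_pos"],o["force"],(o["ee_pos"][:2]-[.5082,.0514])@e)
E
```

```text
[0.47732283 0.07006885 0.03376566] [-0.62395002 -0.9938943  10.11938319] -0.035998336393833825
```

View pics/s2.png

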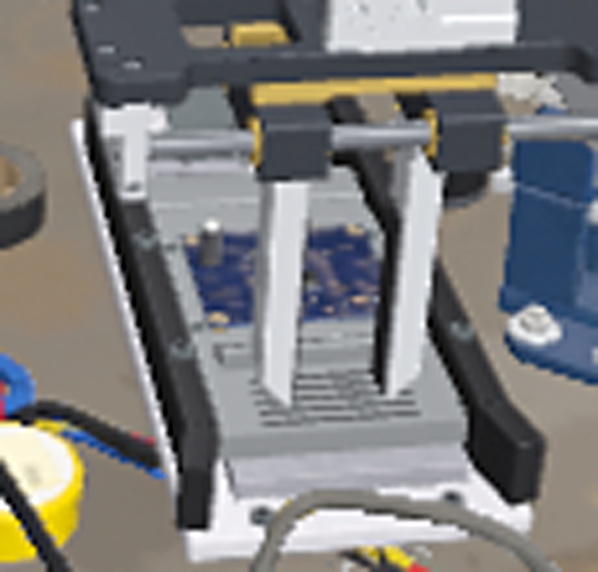

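The carrier is pressed down and moving forward with the fingers, which sit on the ribs just behind the ledge. I'll keep sliding.

Emit:
jog_arm:
  motion:
    - [-0.004,0,0,0,0,0,-0.36]
    - [-0.004,0,0,0,0,0,-0.36]
    - [-0.004,0,0,0,0,0,-0.36]
    - [0,0,0,0,0,0,-0.36]

```text
time_s: 4.95
ee_pos: [0.4871, 0.0631, 0.0338]
eef_rot: [3.141, 0.001, 2.526]
force: [-0.9, -0.7, 10.6]
grip_width: 0.03
grip_force: 5.4
```

Emit:
jog_arm:
  motion:
    - [-0.004,0,0,0,0,0,-0.36]
    - [-0.004,0,0,0,0,0,-0.36]
    - [-0.003,0,0,0,0,0,-0.36]
    - [0,0,0,0,0,0,-0.36]

```text
time_s: 5.35
ee_pos: [0.4948, 0.0572, 0.0329]
eef_rot: [-3.141, -0.002, 2.526]
force: [-5.7, 3.7, 5.5]
grip_width: 0.0301
grip_force: 5.0
```

Emit:
jog_arm:
  motion:
    - [-0.002,0,0.001,0,0,0,-0.36]
    - [-0.003,0,0,0,0,0,-0.36]
    - [-0.003,0,0,0,0,0,-0.36]
    - [0,0,0,0,0,0,-0.36]

```text
time_s: 5.75
ee_pos: [0.5017, 0.0525, 0.0323]
eef_rot: [-3.142, -0.001, 2.526]
force: [-4.5, 2.1, 8.0]
grip_width: 0.0298
grip_force: 5.5
```

```bash
python3 - <<'E'
from h import *
i=ctrl.camera("scene")[:,:,::-1];j=ctrl.camera("top")[:,:,::-1]
c=lambda i,x,y:cv2.resize(i[y:y+110,x:x+100],(400,440),interpolation=cv2.INTER_CUBIC)
cv2.imwrite("pics/s3.png",np.hstack([c(i,240,175),c(j,225,135)]))
o=ctrl.get_obs();print(o["ee_pos"],o["force"])
E
```

```text
[0.50168988 0.05253448 0.03226568] [-4.4980141   2.3757002   7.81528804]
```

View pics/s3.png

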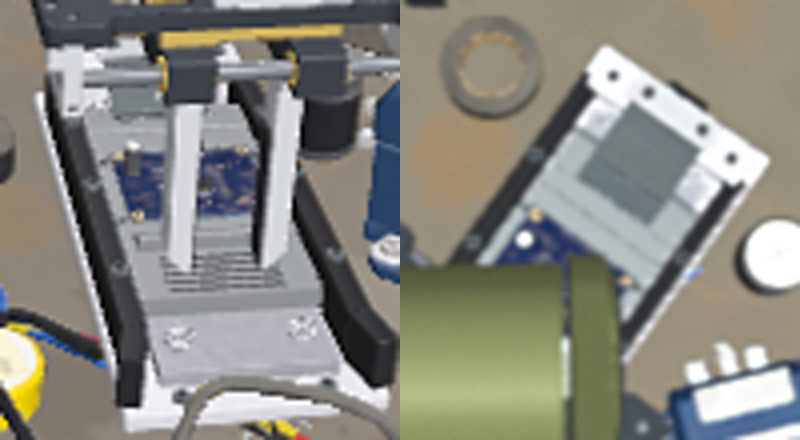

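The nose is under the spring, with about 14 mm of white floor still showing before the stop (top crop, near (600,120) and (700,180)). I'll continue.

Emit:
jog_arm:
  motion:
    - [-0.003,0,0,0,0,0,-0.36]
    - [-0.003,0,0,0,0,0,-0.36]
    - [-0.003,0,0,0,0,0,-0.36]
    - [0,0,0,0,0,0,-0.36]

```text
time_s: 6.25
ee_pos: [0.5091, 0.0473, 0.0323]
eef_rot: [-3.142, -0.001, 2.526]
force: [-3.8, 2.3, 8.5]
grip_width: 0.0301
grip_force: 5.4
```

Emit:
jog_arm:
  motion:
    - [-0.002,0,0,0,0,0,-0.36]
    - [-0.002,0,0,0,0,0,-0.36]
    - [0,0,0,0,0,0,-0.36]

```text
time_s: 6.55
ee_pos: [0.5122, 0.0451, 0.0323]
eef_rot: [-3.141, -0.001, 2.526]
force: [-4.5, 3.7, 8.3]
grip_width: 0.0302
grip_force: 5.6
```

Emit:
jog_arm:
  motion:
    - [-0.002,0,0,0,0,0,-0.36]
    - [-0.001,0,0,0,0,0,-0.36]
    - [0,0,0,0,0,0,-0.36]

```text
time_s: 6.85
ee_pos: [0.5149, 0.0432, 0.0323]
eef_rot: [3.141, -0.001, 2.526]
force: [-2.9, 2.2, 7.6]
grip_width: 0.03
grip_force: 4.9
```

Emit:
jog_arm:
  motion:
    - [-0.002,0,0,0,0,0,-0.36]
    - [-0.001,0,0,0,0,0,-0.36]
    - [0,0,0,0,0,0,-0.36]

```text
time_s: 7.15
ee_pos: [0.5175, 0.0414, 0.0324]
eef_rot: [3.141, -0.0, 2.526]
force: [-2.5, 1.8, 7.7]
grip_width: 0.0303
grip_force: 5.3
```

Emit:
jog_arm:
  motion:
    - [-0.0015,0,0,0,0,0,-0.36]
    - [-0.0015,0,0,0,0,0,-0.36]
    - [0,0,0,0,0,0,-0.36]

```text
time_s: 7.45
ee_pos: [0.5187, 0.0404, 0.0322]
eef_rot: [-3.141, -0.003, 2.526]
force: [-11.3, 6.5, 14.0]
grip_width: 0.0301
grip_force: 9.0
```

```bash
python3 - <<'E'
from h import *
i=ctrl.camera("scene")[:,:,::-1];j=ctrl.camera("top")[:,:,::-1]
c=lambda i,x,y:cv2.resize(i[y:y+110,x:x+100],(400,440),interpolation=cv2.INTER_CUBIC)
cv2.imwrite("pics/s4.png",np.hstack([c(i,240,175),c(j,225,135)]))
o=ctrl.get_obs();print(o["ee_pos"],o["force"])
E
```

```text
[0.51866558 0.04038953 0.03224063] [-11.22962348   6.25394544  14.20034199]
```

View pics/s4.png

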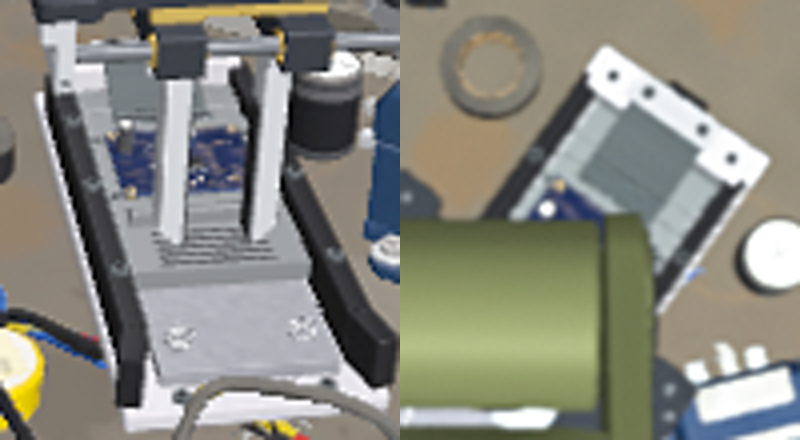

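No white gap is left in front of the nose, and the push force jumped to 13 N. One more small firm push will confirm it.

Emit:
jog_arm:
  motion:
    - [-0.001,0,0,0,0,0,-0.36]
    - [-0.001,0,0,0,0,0,-0.36]
    - [0,0,0,0,0,0,-0.36]

```text
time_s: 7.85
ee_pos: [0.5188, 0.0402, 0.0322]
eef_rot: [-3.14, -0.007, 2.526]
force: [-23.1, 14.7, 23.7]
grip_width: 0.0299
grip_force: 15.3
```

Emit:
jog_arm:
  motion:
    - [0.0015,0,0,0,0,0,-0.36]
    - [0.0015,0,0,0,0,0,-0.36]
    - [0,0,0,0,0,0,-0.36]

```text
time_s: 8.15
ee_pos: [0.5186, 0.0404, 0.0323]
eef_rot: [-3.141, -0.001, 2.526]
force: [-6.4, 2.3, 8.8]
grip_width: 0.0299
grip_force: 6.6
```

Emit:
jog_arm:
  motion:
    - [0.0003,0,-0.002,0,0,0,-0.36]
    - [0,0,-0.002,0,0,0,-0.36]
    - [0,0,-0.003,0,0,0,-0.36]
    - [0,0,-0.004,0,0,0,-0.36]
    - [0,0,0,0,0,0,-0.36]

```text
time_s: 8.65
ee_pos: [0.5189, 0.0402, 0.0433]
eef_rot: [3.142, 0.0, 2.526]
force: [-2.7, 0.2, 0.5]
grip_width: 0.0301
grip_force: 1.2
```

Emit:
jog_arm:
  motion:
    - [0.001,0,-0.01,0,0,0,-0.36]
    - [0,0,-0.03,0,0,0,-0.36]
    - [0,0,-0.04,0,0,0,-0.36]
    - [0,0,-0.04,0,0,0,-0.36]
    - [0,0,0,0,0,0,-0.36]

```text
time_s: 9.15
ee_pos: [0.5203, 0.0408, 0.1689]
eef_rot: [3.136, 0.008, 2.526]
force: [0.6, -0.2, 0.1]
grip_width: 0.0303
grip_force: 0.0
```

Emit:
jog_arm:
  motion:
    - [0.04,0,0,0,0,0,-0.36]
    - [0.04,0,0,0,0,0,-0.36]
    - [0.03,0,0,0,0,0,-0.36]
    - [0,0,0,0,0,0,-0.36]
    - [0,0,0,0,0,0,-0.36]

```text
time_s: 9.65
ee_pos: [0.4284, 0.1044, 0.1633]
eef_rot: [3.141, 0.001, 2.527]
force: [0.4, 0.6, -0.1]
grip_width: 0.0299
grip_force: 0.0
```

```bash
python3 - <<'E'
from h import *
i=ctrl.camera("scene")[:,:,::-1];j=ctrl.camera("top")[:,:,::-1]
c=lambda i,x,y:cv2.resize(i[y:y+110,x:x+100],(400,440),interpolation=cv2.INTER_CUBIC)
cv2.imwrite("pics/s5.png",np.hstack([c(i,240,175),c(j,225,135)]))
o=ctrl.get_obs();print(o["ee_pos"],o["force"])
E
```

```text
[0.42887754 0.10395391 0.16300658] [ 0.32959433  0.07775957 -0.47887899]
```

View pics/s5.png

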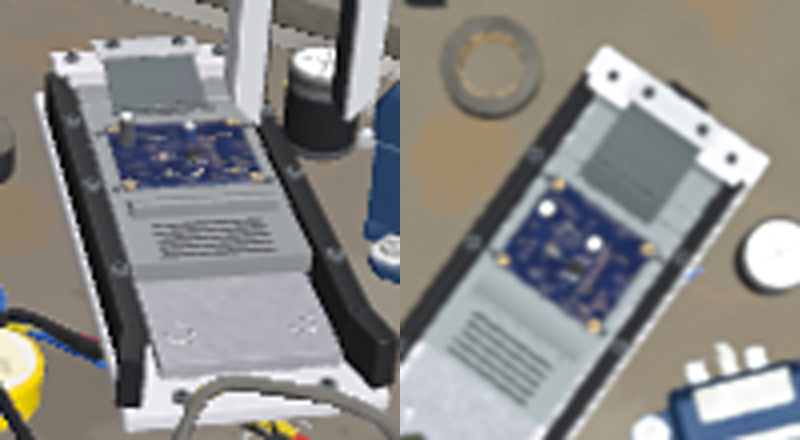

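The carrier is home: there is no gap at the stop, the spring sits across the groove, and the board's front-left screw has not moved from where it was under full push (top crop (558,185)). The tape roll and capacitor are unmoved, and the tin's visible edge is in place.

```bash
python3 -c "
from station import ctrl
print(ctrl.hand_in())"
```

```text
the job is handed in; nothing more can be done
None
```

I pressed the carrier down, slid it under the spring until it was home against the end stop, released it and handed the job in at about 10 s; the hand-in returned no verdict.

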